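Hook the parked dish tray out from under the riser

TASK

The dish tray has been pushed back under the instrument riser, out of reach of fingers. Draw the pull hook out of its sleeve by the bare shank, stand it on the desk and let go, take it again by its handle, reach under the ledge, feel for the eye that is clamped somewhere along the tray's front, and draw the tray out with the hook as far as it goes. Then unhook and stand the pull hook upright on the desk, clear of the tray and out of its sleeve, leaving the vial and the objective where they are.

Things in the scene. Friction and masses are not known exactly. Their poses are not given: they have to be found in the camera images.
- riser: fixed grey bench riser, 220 deep (x) x 180 wide (y) x 90 mm high; origin at the centre of its underside on the desk. Its open front faces its own -x: ledge's front edge at x = -110 mm, top board from z = 75 to 90 mm, side walls leave y = -80 to +80 mm free. A 76 mm high tip box and a dust cap stand on the back half of its top
- tray (a joint): slide of the tray along the riser's -x, in m: 0 fully pushed back, 0.15 fully out at its firm stop. It starts at 0 to 0.015, runs level, needs about 4 N to move and stays where it is left
- tray_front (a point): middle of the lower edge of the tray's front panel (grey, 140 wide, 50 mm high), 7 mm above the desk; axes as the riser's; it lies at riser x = 0, y = 0 when the joint is 0, and moves with the tray
- eye_rail (a point): middle of the rail on the tray panel's front face, 22 mm above the desk, axes as the riser's. The pull eye, a flat level steel ring (outside 34, hole 22, bar 6 mm), is clamped to it (holds 40 N) anywhere from y -25 to +25 mm, not reported: feel for it, e.g. by a sideways sweep. Ring centre: x -25 mm, z 0 from here; clamp block 22 mm wide behind it, its stud's top 16 mm up
- pull_hook: loose pull hook, 190 mm, 0.18 kg; origin at the centre of the handle's flat underside. Black ribbed handle 90 (x -45 to 45) x 28 (y) x 36 mm high; 9 mm square steel shank along +x, axis at z 27, to x = 145; at x = 141 an 8 mm round pin points down to z = 3 mm. Stands by itself on the flat handle, z up, pin down. Starts in the sleeve
- hook_tip (a point): lower end of the pull hook's pin, at (141, 0, 3) mm in the pull hook's frame
- hook_sleeve: fixed aluminium sleeve, 128 x 41 x 45 mm high (flanges 71 wide), closed but for the mouth at its own x = +70 mm; back at -58; floor 3 mm thick, inside 35 wide, 39 high. Origin on the desk. The pull hook starts in it on the floor, same axes, origin within 2 mm, so only x = 70 to 145 mm of its shank shows; comes out straight along +x
- amber_vial: vial with black cap, 27 mm diameter, 70 mm high, bystander; origin under its centre
- objective: white microscope objective standing upright, 35 mm diameter, 50 mm high, bystander; origin under its centre

How it is judged:
By the outcome, as a careful person would: the job done as asked, in the order asked, and still so for the second after the job is handed in, with the robot touching nothing.
It also fails if it takes over 62 s, if anything falls off the work surface, if the arm or the gripper's body presses on something with over 40 N, if the wrist force passes 120 N, or if a joint passes its speed limit or range.

ROBOT

A 6-joint arm with a two-finger parallel gripper is mounted at the origin on the work surface; the furniture and walls round the work are solid. World frame = base frame: x ahead of the robot, y to its left, z up, the work surface at z = 0. Lengths are in m, angles in rad, forces in N, time in s.
With the tool pointing down it reaches from about 0.325 to 0.9 m from the base axis. Payload 3.5 kg.
Tool frame: the origin (TCP) lies at the centre of the arm's flange, where the gripper is bolted on; the fingertips stand 173 mm ahead of it and the grasp point (between the pads) lies 155 mm ahead of it (r.grasp_offset is the distance from the TCP to the grasp point, in m); z points along the fingers, y is the line along which they close (so a half turn about z gives the same grasp; the last joint's range is limited). The gripper opens to 85 mm and grips with 20 to 120 N. Pads are 22 mm wide; open, the fingers measure 114 mm over their backs; the gripper's body (76 mm by 85 mm) begins 54 mm behind the grasp point. The pads swing forward as they close: fully open they stand 13 mm farther back than shut.
Start: joints at [-1.278, 0.276, -0.026, 1.268, 0, 1.467], TCP at [0.241, -0.577, 0.405] pointing down, gripper open.
Joint ranges: [-3.12, 3.12], [-0.85, 1.88], [-1.08, 1.24], [-1.95, 2.15], [-1.57, 1.53], [-3.14, 3.14]. Speed limits (rad/s): [2.57, 2.57, 3.14, 3.14, 3.14, 3.14].

INTERFACE

Orientations are given as a 3x3 rotation matrix whose columns are the frame's x, y, z axes.
In Python, from bench import r gives the robot as it stands.
- The arm moves only by the shell command python3 steer.py [OPENING], which reads ROWS from standard input. ROWS is a JSON list that holds a single list of rows (three levels of brackets), with 1 to 5 rows, each of 6 numbers: dx, dy, dz in m, then a rotation vector rx, ry, rz in rad; each row is the pose to reach, as a shift and turn from the pose commanded when the command began, along the tool's axes at that moment; what a row does not reach only later rows make up. A row lasts 1/8 s, in which the tool goes at most 0.0625 m and 0.188 rad, less where a joint would pass 70% of its speed; a pose out of reach is approached as far as the arm can. OPENING is the finger opening in m, set as the command begins (- or left out keeps the last). The fingers move at their own pace and stop on an object; the grip force is fixed at half the most. Time passes only in rows, so rows that do not move let the fingers close. It prints the time, the measured TCP pose, the force, the opening and the grip force at its end. Input that does not fit is refused with a message, and nothing moves.
- r.get_obs(): the state, without advancing time (a new reading comes with each control period).
- r.camera(name): name is "scene" or "top" or "wrist"; returns the picture (384x512x3 uint8, blue, green, red); there is no depth.
- r.get_calibration(name): a dict with "vertical_fov" (degrees; the focal length in pixels is half the picture's height over the tangent of half this angle, whatever the lens; pixels are square), "cx", "cy" (the principal point, pixels), "R" (3x3) and "t" (3): a world point X has camera coordinates R X + t; the wrist camera has in their place "tool_from_camera" (4x4, takes a point from camera to tool coordinates, whose origin is the TCP and whose axes are the flange's). Camera axes: x right, y down, z forward; pixel columns grow to the right and rows downward; lengths in m; the calibration is good to about 2 mm. The wrist camera is an equidistant fisheye: a pixel r from the principal point sees the ray r / f radians off the axis. A picture is of the moment at which its call begins: read the wrist's pose just before it. get_calibration takes no time and is no camera call.
- r.finish_job(): hands the job in; it is judged then, once.
The state is a dict: "t": time; "qpos": joint angles; "joint_velocities": joint speeds; "joint_efforts": joint torques, N m; "tool_pos": TCP position; "ee_rot": TCP orientation; "ft_force": force on the tool from outside, world axes, zero at the start; "torque": the same for the moment, N m; "finger_gap": finger opening in m; "finger_force": force on a finger pad.
Only numpy, scipy, OpenCV 4.12 (cv2) and the standard library are available. Lean on these libraries where they do the work, as an engineer would, in place of code of your own. Each camera call takes 0.05 s, during which the arm holds its last target. There are 200 camera calls.

## Working session

There is one attempt and no reset: what is moved stays moved. The work goes in short steps, Python scripts to look and compute and a shell command to move; the robot and the scene stay as the last step left them, time stands still between calls to the robot, and variables do not carry over. Pictures are saved under pics/ and viewed, at most 10 in all, crops included, and the job is handed in when it is done.

```bash
ls; mkdir -p pics
python3 - <<'E'
from bench import r
import cv2,numpy as np
for n in ("scene","top","wrist"):
    cv2.imwrite(f"pics/{n}0.png",r.camera(n)); c=r.get_calibration(n); print(n,{k:np.round(v,3).tolist() for k,v in c.items()})
o=r.get_obs();print(o)
a=[cv2.imread(f"pics/{n}0.png") for n in("scene","top")]
E
```

```text
bench.py
pics
steer.py
scene {'vertical_fov': 52.906, 'cx': 258.028, 'cy': 195.881, 'R': [[-0.775, -0.632, -0.013], [-0.409, 0.516, -0.752], [0.482, -0.578, -0.659]], 't': [0.369, 0.183, 0.886]}
top {'vertical_fov': 43.554, 'cx': 252.552, 'cy': 186.135, 'R': [[-0.006, -1.0, -0.008], [-0.994, 0.007, -0.109], [0.109, 0.007, -0.994]], 't': [0.08, 0.424, 1.603]}
wrist {'vertical_fov': 65.706, 'cx': 252.785, 'cy': 197.019, 'tool_from_camera': [[0.0, -0.96, -0.279, 0.071], [1.0, 0.001, -0.001, 0.0], [0.001, -0.279, 0.96, 0.03], [0.0, 0.0, 0.0, 1.0]]}
{'t': 0.15, 'qpos': array([-1.27840896e+00,  2.76984800e-01, -2.76052148e-02,  1.26800743e+00,
       -1.14180539e-05,  1.46743509e+00]), 'joint_velocities': array([-0.00193386, -0.00216135,  0.00334326,  0.00017977, -0.00123294,
        0.00070948]), 'joint_efforts': array([ 1.66670576e-03, -4.46057582e+01,  2.95638674e+01,  1.05416070e-02,
       -7.90849890e-05, -1.81958512e-05]), 'tool_pos': array([ 0.24085471, -0.57637504,  0.40378129]), 'ee_rot': array([[ 9.22708282e-01,  3.85498568e-01, -5.30085733e-04],
       [ 3.85498893e-01, -9.22706693e-01,  1.72138360e-03],
       [ 1.74477258e-04, -1.79268236e-03, -9.99998378e-01]]), 'ft_force': array([ 1.0148986 , -0.01515454,  0.33300905]), 'torque': array([-0.00678249,  0.01743301,  0.02845689]), 'finger_force': 0.0, 'finger_gap': 0.08556919214869936}
```

View pics/scene0.png

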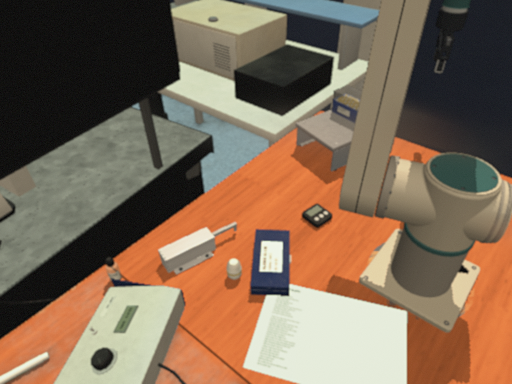

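View pics/top0.png

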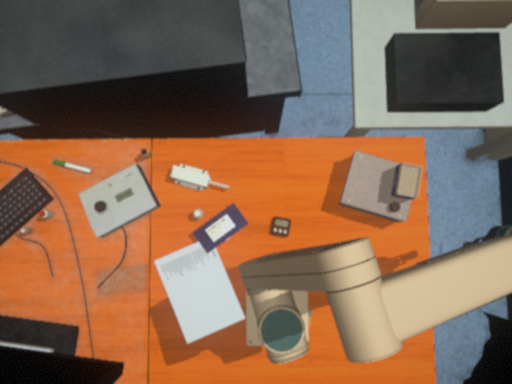

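Scene view: the sleeve is at about (188,248) with the shank to (237,226), the objective at (234,268), the vial at (113,272) and the riser at (335,130), partly behind the arm. Top view: sleeve (190,177), shank tip (228,187), objective (197,213), vial (144,153), riser (380,187).

Run:
```python
import cv2,numpy as np
t=cv2.imread("pics/top0.png");s=cv2.imread("pics/scene0.png")
k=4;I=cv2.INTER_CUBIC
a=cv2.resize(t[150:220,135:235],None,fx=k,fy=k,interpolation=I)
b=cv2.resize(t[145:225,335:430],None,fx=k,fy=k,interpolation=I)[:280]
b=cv2.resize(t[150:220,335:430],None,fx=k,fy=k,interpolation=I)
c=cv2.resize(s[215:285,100:245],None,fx=k,fy=k,interpolation=I)
d=np.zeros((280,200,3),np.uint8)
o=np.vstack([np.hstack([a,b]),np.hstack([c,d])]) if 0 else np.vstack([np.hstack([a,b]),np.hstack([c,d])[:,:780]])
cv2.imwrite("pics/z0.png",o);print(o.shape)
```

```text
(560, 780, 3)
```

View pics/z0.png

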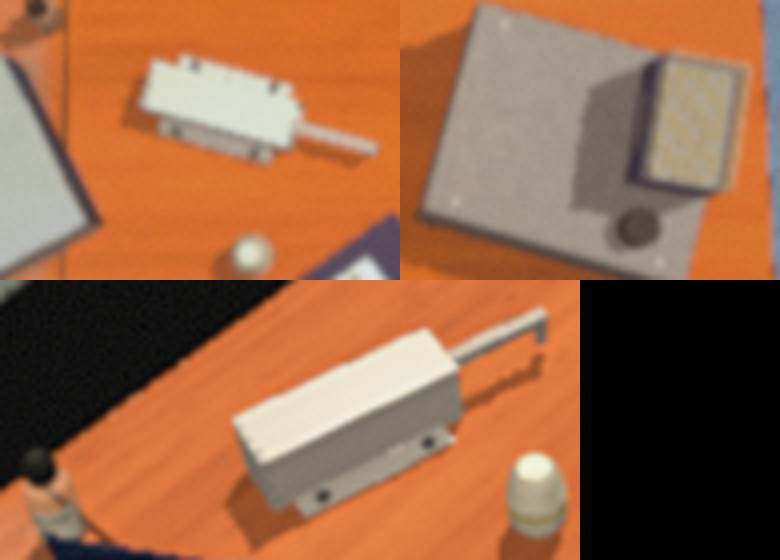

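The zoom shows the riser's tip box on the right, so its open front faces image-left; the front top corners are at top-view px (355,151) and (339.5,204). The sleeve's top runs from (171.5,170) to (209,181), and the shank tip is at (229,187).

```bash
cat > h.py <<'E'
from bench import r
import numpy as np,cv2
np.set_printoptions(precision=4,suppress=True)
def ray(n,uv):
    c=r.get_calibration(n);f=192/np.tan(np.radians(c["vertical_fov"]/2))
    u=(np.array(uv,float)-[c["cx"],c["cy"]])/f
    if n=="wrist":
        o=r.get_obs();T=np.array(c["tool_from_camera"]);th=np.linalg.norm(u);d=np.r_[u/max(th,1e-9)*np.sin(th),np.cos(th)]
        R=o["ee_rot"];return o["tool_pos"]+R@T[:3,3],R@T[:3,:3]@d
    R=np.array(c["R"]);return -R.T@np.array(c["t"]),R.T@np.r_[u,1]
def pl(n,uv,z):
    p,d=ray(n,uv);return p+d*(z-p[2])/d[2]
def pix(n,X):
    c=r.get_calibration(n);f=192/np.tan(np.radians(c["vertical_fov"]/2))
    if n=="wrist":
        o=r.get_obs();T=np.array(c["tool_from_camera"]);x=T[:3,:3].T@(o["ee_rot"].T@(np.array(X)-o["tool_pos"])-T[:3,3])
        th=np.arctan2(np.hypot(x[0],x[1]),x[2]);return f*th*x[:2]/np.hypot(x[0],x[1])+[c["cx"],c["cy"]]
    x=np.array(c["R"])@X+c["t"];return f*x[:2]/x[2]+[c["cx"],c["cy"]]
E
python3 - <<'E'
from h import *
z=lambda x,y,x0=135,y0=150:(x0+x/4-.375,y0+y/4-.375)
P=lambda a,h,n="top":print(a,pl(n,a,h))
print("sleeve top corners");[P(z(*q),.045) for q in((152,60),(140,105),(302,103),(293,150))]
print("shank tip");P(z(377,149),.03);
print("scene sleeve top/tip")
s=lambda x,y:(100+x/4-.375,215+(y-280)/4-.375)
[P(s(*q),.045,"scene") for q in((234,422),(262,463),(460,368),(425,329))];P(s(545,312),.0345,"scene")
print("obj");P(z(252,252),.05);P(s(535,462),.05,"scene");print("vial");P(s(38,465),.07,"scene")
print("riser");[P((335+x/4-.4,150+y/4-.4),.09) for x,y in((480,5),(418,215))]
E
```

```text
sleeve top corners
(172.625, 164.625) [0.4972 0.3453 0.045 ]
(169.625, 175.875) [0.4592 0.3549 0.045 ]
(210.125, 175.375) [0.4599 0.219  0.045 ]
(207.875, 187.125) [0.4203 0.2264 0.045 ]
shank tip
(228.875, 186.875) [0.4223 0.157  0.03  ]
scene sleeve top/tip
(158.125, 250.125) [0.4926 0.3458 0.045 ]
(165.125, 260.375) [0.4565 0.3557 0.045 ]
(214.625, 236.625) [0.4197 0.2335 0.045 ]
(205.875, 226.875) [0.4592 0.2235 0.045 ]
(235.875, 222.625) [0.4186 0.159  0.0345]
obj
(197.625, 212.625) [0.3351 0.2595 0.05  ]
(233.375, 260.125) [0.3335 0.2617 0.05  ]
vial
(109.125, 260.875) [0.5318 0.4438 0.07  ]
riser
(454.6, 150.85) [ 0.5288 -0.5829  0.09  ]
(439.1, 203.35) [ 0.3576 -0.5242  0.09  ]
```

```bash
cat >> h.py <<'E'
def go(x,y,z,yaw=None):
    "tool-axes shift and turn from measured pose to TCP target, tool down, tool x at yaw"
    from scipy.spatial.transform import Rotation as Ro
    o=r.get_obs();R=o["ee_rot"];d=R.T@(np.array([x,y,z])-o["tool_pos"])
    if yaw is None: print("d",d);return
    c,s=np.cos(yaw),np.sin(yaw);G=np.array([[c,s,0],[s,-c,0],[0,0,-1]])
    print("d",d,"rot",Ro.from_matrix(R.T@G).as_rotvec(),"n",np.linalg.norm(d)/.0625)
def st(): 
    o=r.get_obs();print("t %.2f"%o["t"],"p",o["tool_pos"],"yaw %.4f"%np.arctan2(o["ee_rot"][1,0],o["ee_rot"][0,0]),"tilt",o["ee_rot"][:2,2],"F",o["ft_force"],"M",o["torque"],"gap",o["finger_gap"])
E
python3 - <<'E'
from h import *
a,b=[pl("top",(335+x/4-.4,150+y/4-.4),.09) for x,y in((80,5),(18,215))]
print(a,b,np.linalg.norm(a-b)); e=(b-a)/np.linalg.norm(a-b); d=np.array([e[1],-e[0]]);
d=d if d[1]<0 else -d
print("riser +x dir",d,np.degrees(np.arctan2(d[1],d[0])),"front mid",(a+b)/2,"origin",((a+b)/2)[:2]+.11*d)
go(.43,.191,.30,1.288)
E
echo '[[[0.036,-0.049,0.008,0,0,0],[0.072,-0.098,0.016,0,0,0],[0.108,-0.147,0.024,0,0,0],[0.144,-0.196,0.032,0,0,0],[0.18,-0.245,0.04,0,0,0]]]' | python3 steer.py
echo '[[[0.036,-0.049,0.008,0,0,0],[0.072,-0.098,0.016,0,0,0],[0.108,-0.147,0.024,0,0,0],[0.144,-0.196,0.032,0,0,0],[0.18,-0.245,0.04,0,0,0]]]' | python3 steer.py
python3 -c "from h import *;go(.43,.191,.30,1.288)"
```

```text
[ 0.5313 -0.2573  0.09  ] [ 0.3598 -0.2023  0.09  ] 0.18008042735184718
riser +x dir [-0.3054 -0.9522] -107.77991715504248 front mid [ 0.4455 -0.2298  0.09  ] origin [ 0.4119 -0.3346]
d [ 0.4703 -0.635   0.105 ] rot [-0.0016 -0.001  -0.8923] n 12.754026855463005
t: 0.78
tool_pos: [0.3125, -0.2793, 0.3643]
ee_rot: [[0.923, 0.385, 0.0], [0.385, -0.923, 0.0], [0.0, -0.0, -1.0]]
ft_force: [1.2, 0.2, -0.1]
finger_gap: 0.0854
finger_force: 0.0
t: 1.4
tool_pos: [0.3842, 0.0162, 0.3247]
ee_rot: [[0.923, 0.385, 0.001], [0.385, -0.923, -0.0], [0.001, 0.001, -1.0]]
ft_force: [1.7, -0.5, -0.3]
finger_gap: 0.0851
finger_force: 0.0
d [ 0.1096 -0.1436  0.0247] rot [ 0.0011 -0.0007 -0.8924] n 2.9180655673272886
```

```bash
echo '[[[0.036,-0.047,0.008,0,0,-0.18],[0.072,-0.094,0.016,0,0,-0.36],[0.11,-0.144,0.025,0,0,-0.54],[0.11,-0.144,0.025,0,0,-0.72],[0.11,-0.144,0.025,0,0,-0.892]]]' | python3 steer.py 0.05
echo '[[[0,0,0,0,0,0]]]' | python3 steer.py
python3 - <<'E'
from h import *
st();im=r.camera("wrist");cv2.imwrite("pics/w1.png",im);go(.43,.191,.185,1.288)
for X in((.4205,.158,.03),(.4398,.2256,.045),(.43,.191,.03)):print(pix("wrist",X))
E
```

```text
t: 2.02
tool_pos: [0.4299, 0.1907, 0.2991]
ee_rot: [[0.271, 0.963, -0.001], [0.963, -0.271, -0.0], [-0.001, -0.001, -1.0]]
ft_force: [-0.5, -0.2, -0.2]
finger_gap: 0.0498
finger_force: 0.0
t: 2.15
tool_pos: [0.43, 0.1898, 0.2994]
ee_rot: [[0.28, 0.96, -0.001], [0.96, -0.28, -0.0], [-0.0, -0.001, -1.0]]
ft_force: [0.1, -0.2, -1.0]
finger_gap: 0.0502
finger_force: 0.0
t 2.15 p [0.43   0.1898 0.2994] yaw 1.2865 tilt [-0.0007 -0.0002] F [ 0.1064 -0.1799 -1.0007] M [-0.0565 -0.0121  0.0069] gap 0.05021016009687201
d [ 0.0014 -0.0004  0.1145] rot [-0.0004  0.0003 -0.003 ] n 1.8320425045316373
[252.5128 234.5028]
[251.7683 156.7446]
[252.2908 196.7456]
```

View pics/w1.png

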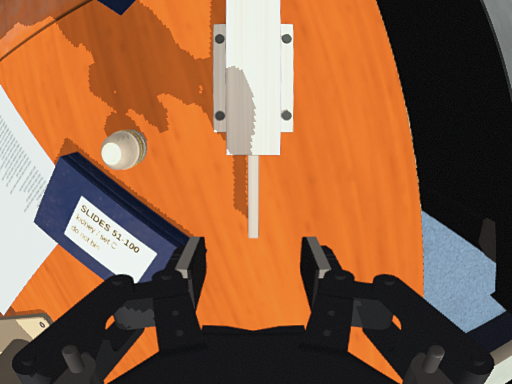

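The wrist view shows the shank at column 253 from (253,154) to (253,238), centred between the fingers and aligned. The book's corner at (200,240) is about 45 mm to the side. I'll go down and grip.

```bash
echo '[[[0.001,0,0.045,0,0,0],[0.002,0,0.09,0,0,0],[0.002,0,0.114,0,0,0],[0.002,0,0.114,0,0,0]]]' | python3 steer.py 
echo '[[[0,0,0,0,0,0],[0,0,0,0,0,0],[0,0,0,0,0,0],[0,0,0,0,0,0]]]' | python3 steer.py 0
python3 -c "from h import *;st()"
```

```text
t: 2.7
tool_pos: [0.4293, 0.1907, 0.184]
ee_rot: [[0.282, 0.959, -0.005], [0.959, -0.282, -0.001], [-0.003, -0.004, -1.0]]
ft_force: [0.0, 0.2, 1.0]
finger_gap: 0.05
finger_force: 0.0
t: 3.2
tool_pos: [0.4314, 0.1916, 0.1867]
ee_rot: [[0.279, 0.96, 0.002], [0.96, -0.279, 0.001], [0.001, 0.002, -1.0]]
ft_force: [0.2, 0.1, 3.3]
finger_gap: 0.008
finger_force: 59.5
t 3.20 p [0.4314 0.1916 0.1867] yaw 1.2876 tilt [0.0022 0.0006] F [0.2038 0.0599 3.2758] M [ 0.0054 -0.0292  0.0405] gap 0.008046051924161312
```

```bash
echo '[[[-0.01,0,0,0,0,0],[-0.03,0,0,0,0,0],[-0.05,0,0,0,0,0],[-0.07,0,0,0,0,0]]]' | python3 steer.py 
echo '[[[-0.03,0,0,0,0,0],[-0.06,0,0,0,0,0],[-0.09,0,0,0,0,0],[-0.12,0,0,0,0,0],[-0.13,0,0,0,0,0]]]' | python3 steer.py
python3 - <<'E'
from h import *
st();im=r.camera("wrist");t=r.camera("top");s=r.camera("scene")
o=np.hstack([cv2.resize(im,(400,300)),cv2.resize(t[140:260,160:320],(400,300),interpolation=2)])
cv2.imwrite("pics/w2.png",o)
E
```

```text
t: 3.7
tool_pos: [0.4112, 0.1236, 0.1859]
ee_rot: [[0.279, 0.96, 0.001], [0.96, -0.279, 0.002], [0.002, 0.001, -1.0]]
ft_force: [1.1, 2.1, 1.6]
finger_gap: 0.0075
finger_force: 59.2
t: 4.32
tool_pos: [0.3735, -0.0017, 0.1852]
ee_rot: [[0.282, 0.96, -0.002], [0.96, -0.282, 0.0], [-0.0, -0.002, -1.0]]
ft_force: [0.1, 0.7, -1.3]
finger_gap: 0.0077
finger_force: 59.3
t 4.33 p [ 0.3735 -0.0017  0.1852] yaw 1.2854 tilt [-0.0019  0.0001] F [ 0.0576  0.7471 -1.2988] M [ 0.0617 -0.0442 -0.0009] gap 0.00766490773614491
```

View pics/w2.png

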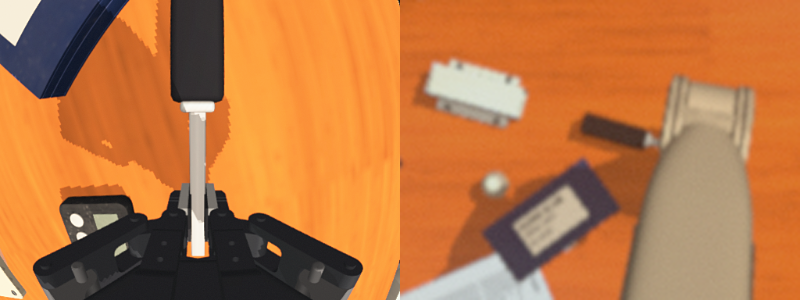

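The hook is fully out, with the handle clear of the sleeve and the timer well to the left. I'll set it down.

```bash
echo '[[[0,0,0.002,0,0,0],[0,0,0.003,0,0,0]]]' | python3 steer.py 
python3 -c "from h import *;st()"
echo '[[[0,0,0.0005,0,0,0],[0,0,0.0005,0,0,0]]]' | python3 steer.py 
python3 -c "from h import *;st()"
```

```text
t: 4.72
tool_pos: [0.3752, -0.0005, 0.1831]
ee_rot: [[0.278, 0.961, -0.0], [0.961, -0.278, -0.002], [-0.002, 0.0, -1.0]]
ft_force: [-2.9, -5.1, 7.5]
finger_gap: 0.0074
finger_force: 60.5
t 4.72 p [ 0.3752 -0.0005  0.1831] yaw 1.2889 tilt [-0.0004 -0.0024] F [-2.9404 -5.1217  7.5378] M [-0.6846  0.6044  0.0715] gap 0.0073890473136392285
t: 4.97
tool_pos: [0.3753, -0.0006, 0.1828]
ee_rot: [[0.278, 0.961, -0.0], [0.961, -0.278, -0.003], [-0.003, 0.0, -1.0]]
ft_force: [-4.6, -4.8, 8.7]
finger_gap: 0.0076
finger_force: 60.6
t 4.97 p [ 0.3753 -0.0006  0.1828] yaw 1.2890 tilt [-0.0004 -0.0027] F [-4.6339 -4.7873  8.7149] M [-0.6019  0.7579  0.1142] gap 0.007606814712409402
```

```bash
echo '[[[0,0,0,0,0,0],[0,0,0,0,0,0],[0,0,0,0,0,0]]]' | python3 steer.py 0.05
echo '[[[0,0,-0.02,0,0,0],[0,0,-0.06,0,0,0],[0.05,0,-0.1,0,0,0],[0.1,0,-0.12,0,0,0],[0.1,0,-0.12,0,0,0]]]' | python3 steer.py 0.06
python3 - <<'E'
from h import *
st();im=r.camera("wrist");cv2.imwrite("pics/w3.png",im)
m=(im.max(2)<70).astype(np.uint8);m[:,:150]=0;m[:,360:]=0
n,l,s,c=cv2.connectedComponentsWithStats(m)
for i in range(1,n):
    if s[i,4]>800: print(s[i],c[i])
E
```

```text
t: 5.35
tool_pos: [0.3749, -0.0003, 0.1821]
ee_rot: [[0.279, 0.96, -0.0], [0.96, -0.279, 0.0], [0.0, -0.0, -1.0]]
ft_force: [-0.5, 0.0, -0.4]
finger_gap: 0.05
finger_force: 0.0
t: 5.98
tool_pos: [0.4047, 0.0979, 0.3045]
ee_rot: [[0.274, 0.962, 0.006], [0.962, -0.274, 0.001], [0.003, 0.005, -1.0]]
ft_force: [-0.5, -0.6, -0.1]
finger_gap: 0.0602
finger_force: 0.0
t 5.97 p [0.4047 0.0979 0.3045] yaw 1.2932 tilt [0.006  0.0013] F [-0.4813 -0.5675 -0.0621] M [-0.0509  0.0596 -0.0107] gap 0.060164615348154746
[ 232  137   34  105 3250] [248.7643 188.2578]
[  150   239   210   145 17698] [253.3489 333.1036]
```

View pics/w3.png

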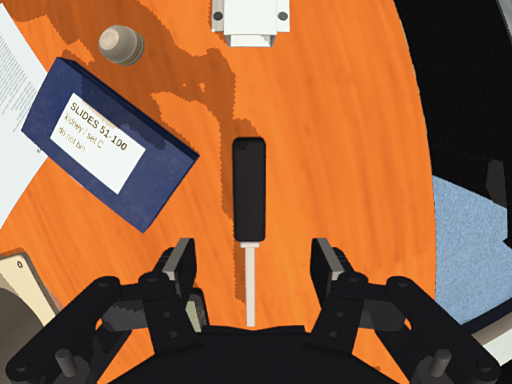

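The handle stands free on the desk with its top from (249.5,137) to (249.5,241), the shank running down at column 250 to about (250,325).

```bash
echo '[[[0,0,0,0,0,0]]]' | python3 steer.py
python3 - <<'E'
from h import *
st();im=r.camera("wrist")
m=(im.max(2)<70).astype(np.uint8);m[:,:200]=0;m[:,300:]=0;m[245:]=0;m[:110]=0
n,l,s,c=cv2.connectedComponentsWithStats(m);i=1+np.argmax(s[1:,4]);x,y,w,h=s[i,:4];print(s[i],c[i])
rows=[(np.mean(np.where(l[v]==i)[0]),v) for v in (y+20,y+h-15)]
A=pl("wrist",(c[i][0],y),.036);B=pl("wrist",(c[i][0],y+h),.036);print("ends",A,B,np.linalg.norm(A-B))
P,Q=[pl("wrist",q,.036) for q in rows];print("axis",rows,np.arctan2(*(P-Q)[[1,0]]))
M=(A+B)/2;k=(A-B)/np.linalg.norm(A-B);print("M",M,k)
G=M+.008*k;print("grasp",G);go(G[0],G[1],.18,np.arctan2(k[1],k[0]))
E
```

```text
t: 6.15
tool_pos: [0.402, 0.095, 0.3012]
ee_rot: [[0.28, 0.96, -0.002], [0.96, -0.28, -0.0], [-0.001, -0.002, -1.0]]
ft_force: [-0.1, 0.6, 0.2]
finger_gap: 0.0597
finger_force: 0.0
t 6.15 p [0.402  0.095  0.3012] yaw 1.2875 tilt [-0.0024 -0.0005] F [-0.1003  0.5633  0.243 ] M [-0.0075 -0.0177  0.0087] gap 0.05974972517599546
[ 237  132   34  106 3391] [253.4901 183.721 ]
ends [0.4174 0.1478 0.036 ] [0.3923 0.0615 0.036 ] 0.0898850328099213
axis [(np.float64(253.5), np.int32(152)), (np.float64(254.0), np.int32(223))] 1.2947789462796484
M [0.4048 0.1047 0.036 ] [0.2793 0.9602 0.    ]
grasp [0.407  0.1124 0.036 ]
d [0.0185 0.0003 0.121 ] rot [-0.0026  0.0011 -0.001 ] n 1.9591866659147408
```

```bash
echo '[[[0.018,0,0.04,0,0,0],[0.018,0,0.08,0,0,0],[0.018,0,0.121,0,0,0],[0.018,0,0.121,0,0,0]]]' | python3 steer.py 0.042
echo '[[[0,0,0,0,0,0],[0,0,0,0,0,0],[0,0,0,0,0,0],[0,0,0,0,0,0]]]' | python3 steer.py 0
python3 -c "from h import *;st()"
```

```text
t: 6.7
tool_pos: [0.4047, 0.1114, 0.178]
ee_rot: [[0.281, 0.96, -0.01], [0.96, -0.281, -0.001], [-0.004, -0.009, -1.0]]
ft_force: [-1.3, -0.7, 0.4]
finger_gap: 0.0419
finger_force: 0.0
t: 7.2
tool_pos: [0.4081, 0.1127, 0.1819]
ee_rot: [[0.279, 0.96, 0.001], [0.96, -0.279, 0.0], [0.001, 0.001, -1.0]]
ft_force: [-0.7, -0.2, -2.2]
finger_gap: 0.0274
finger_force: 60.7
t 7.20 p [0.4081 0.1127 0.1819] yaw 1.2878 tilt [0.0014 0.0002] F [-0.6704 -0.2443 -2.2452] M [ 0.0391  0.0367 -0.0029] gap 0.02739957059263322
```

```bash
cat >> h.py <<'E'
YR=np.radians(-107.78);D=np.array([np.cos(YR),np.sin(YR)]);E=np.array([-D[1],D[0]]);O=np.array([.4119,-.3346]);L=.1496;ZH=.182
def tg(px,py,lift):
    w=O+D*(px-L)+E*py;go(w[0],w[1],ZH+lift,YR+np.pi)
def pin():
    o=r.get_obs();w=o["tool_pos"][:2]-o["ee_rot"][:2,0]*L-O;R=o["ee_rot"]
    print("t %.2f pin riser x %.4f y %.4f lift %.4f"%(o["t"],w@D,w@E,o["tool_pos"][2]-ZH),"F riser",[round(float(v),2) for v in(o["ft_force"][:2]@D,o["ft_force"][:2]@E,o["ft_force"][2])],"M",o["torque"],"gap",round(o["finger_gap"],4))
E
echo '[[[0,0,-0.01,0,0,0],[0,0,-0.03,0,0,0],[0,0,-0.03,0,0,0]]]' | python3 steer.py
python3 -c "from h import *;pin();tg(-.15,-.055,.03)"
```

```text
t: 7.58
tool_pos: [0.4091, 0.1129, 0.213]
ee_rot: [[0.279, 0.96, 0.004], [0.96, -0.279, 0.001], [0.002, 0.004, -1.0]]
ft_force: [0.4, 0.7, -1.5]
finger_gap: 0.0275
finger_force: 60.9
t 7.58 pin riser x -0.2758 y -0.1352 lift 0.0310 F riser [-0.76, 0.22, -1.45] M [ 0.0717 -0.0447 -0.0234] gap 0.0275
d [-0.128   0.0808  0.0011] rot [ 0.0041 -0.0018  0.0275] n 2.4216876837969012
```

```bash
echo '[[[-0.03,0.02,0,0,0,0.007],[-0.06,0.04,0,0,0,0.014],[-0.1,0.06,0,0,0,0.021],[-0.128,0.081,0,0,0,0.0275],[-0.128,0.081,0,0,0,0.0275]]]' | python3 steer.py
echo '[[[0,0,0,0,0,0]]]' | python3 steer.py
python3 - <<'E'
from h import *
pin();tg(-.03,-.055,.03)
t=r.camera("top");s=r.camera("scene");w=r.camera("wrist")
p=s[90:180,280:380];cv2.imwrite("pics/a.png",np.hstack([cv2.resize(t[140:230,280:430],(500,300),interpolation=2),cv2.resize(p,(300,300),interpolation=2)]))
E
```

```text
t: 8.2
tool_pos: [0.4511, -0.0348, 0.2113]
ee_rot: [[0.309, 0.951, 0.002], [0.951, -0.309, -0.001], [-0.0, 0.002, -1.0]]
ft_force: [-0.2, 0.8, -2.1]
finger_gap: 0.0271
finger_force: 60.8
t: 8.32
tool_pos: [0.4493, -0.0326, 0.2107]
ee_rot: [[0.306, 0.952, -0.002], [0.952, -0.306, 0.001], [0.0, -0.002, -1.0]]
ft_force: [0.6, 0.1, -2.3]
finger_gap: 0.0273
finger_force: 60.8
t 8.32 pin riser x -0.1494 y -0.0567 lift 0.0287 F riser [-0.32, 0.5, -2.35] M [ 0.0748  0.0633 -0.0296] gap 0.0273
d [-0.1194  0.0017 -0.0013] rot [-0.0018 -0.0003 -0.0005] n 1.910373815449279
```

View pics/a.png

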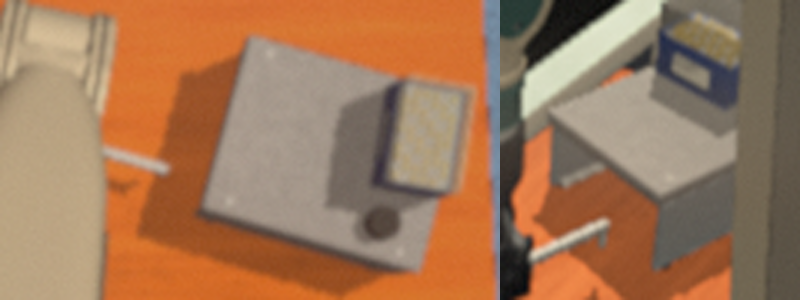

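Top view: the pin end is at about px (330,191), in front of the riser's front edge (px 354,151 to 340,204). The scene view shows the hook level, heading into the opening. I'll check the riser angle with a line fit.

Run:
```python
from h import *
t=cv2.GaussianBlur(r.camera("top"),(3,3),0).astype(int)
sat=t.max(2)-t.min(2)
P=[]
for v in range(158,200):
    row=sat[v,325:375];i=np.where(row<60)[0]
    if len(i):
        i=i[0];a,b=row[i-1],row[i];P.append((325+i-1+(a-60)/(a-b),v))
W=np.array([pl("top",p,.09) for p in P])[:,:2];vx,vy,x0,y0=cv2.fitLine(W.astype(np.float32),cv2.DIST_HUBER,0,.01,.01).ravel()
print(len(P),P[0],P[-1],"edge dir",vx,vy,"normal deg",np.degrees(np.arctan2(-abs(vx),-abs(vy))))
R=(W-O);print("riser x of edge pts",(R@D)[::6])
o=r.get_obs();tip=o["tool_pos"]-o["ee_rot"][:,0]*(L+.004);tip[2]=.0315+.029;print("pred shank end px",pix("top",tip))
```

```text
42 (np.float64(351.4516129032258), 158) (np.float64(340.2857142857143), 199) edge dir 0.95788914 -0.28713822 normal deg -106.6867
riser x of edge pts [-0.1132 -0.1126 -0.1122 -0.1118 -0.1116 -0.1108 -0.1106]
pred shank end px [329.9407 191.1056]
```

```bash
echo '[[[-0.03,0,0,0,0,0],[-0.06,0.002,0,0,0,0],[-0.09,0.002,0,0,0,0],[-0.11,0.002,0,0,0,0],[-0.11,0.002,0,0,0,0]]]' | python3 steer.py
python3 -c "from h import *;pin()"
echo '[[[-0.006,0,0,0,0,0],[-0.012,0,0,0,0,0],[-0.012,0,0,0,0,0]]]' | python3 steer.py
python3 -c "from h import *;pin()"
```

```text
t: 9.15
tool_pos: [0.418, -0.1385, 0.2113]
ee_rot: [[0.307, 0.952, 0.0], [0.952, -0.307, 0.0], [0.0, 0.0, -1.0]]
ft_force: [-0.1, -0.2, -2.0]
finger_gap: 0.027
finger_force: 60.8
t 9.15 pin riser x -0.0390 y -0.0543 lift 0.0293 F riser [0.26, -0.02, -1.97] M [ 0.0188  0.0074 -0.0156] gap 0.027
t: 9.52
tool_pos: [0.4146, -0.1495, 0.2112]
ee_rot: [[0.305, 0.952, 0.0], [0.952, -0.305, -0.0], [0.0, 0.0, -1.0]]
ft_force: [0.3, -0.1, -3.1]
finger_gap: 0.027
finger_force: 60.8
t 9.53 pin riser x -0.0274 y -0.0539 lift 0.0292 F riser [0.05, 0.32, -3.07] M [ 0.0171 -0.0543 -0.0187] gap 0.027
```

```bash
for i in 1 2 3 ; do :; done
echo '[[[-0.003,0,0,0,0,0],[-0.006,0,0,0,0,0],[-0.006,0,0,0,0,0]]]' | python3 steer.py >/dev/null
python3 -c "from h import *;pin()"
echo '[[[-0.003,0,0,0,0,0],[-0.005,0,0,0,0,0],[-0.005,0,0,0,0,0]]]' | python3 steer.py >/dev/null
python3 -c "from h import *;pin()"
```

```text
t 9.90 pin riser x -0.0212 y -0.0540 lift 0.0292 F riser [-0.32, 0.79, -3.47] M [ 0.0325 -0.0474  0.0187] gap 0.0275
t 10.28 pin riser x -0.0162 y -0.0540 lift 0.0292 F riser [-0.6, 0.25, -2.4] M [0.0401 0.0533 0.0002] gap 0.027
```

```bash
echo '[[[-0.003,0,0,0,0,0],[-0.004,0,0,0,0,0],[-0.004,0,0,0,0,0]]]' | python3 steer.py >/dev/null
python3 -c "from h import *;pin()"
echo '[[[-0.003,0,0,0,0,0],[-0.004,0,0,0,0,0],[-0.004,0,0,0,0,0]]]' | python3 steer.py >/dev/null
python3 -c "from h import *;pin()"
```

```text
t 10.65 pin riser x -0.0123 y -0.0541 lift 0.0292 F riser [0.82, 0.33, -2.42] M [ 0.0707 -0.0457  0.0733] gap 0.027
t 11.03 pin riser x -0.0087 y -0.0541 lift 0.0292 F riser [-4.59, -0.26, -0.4] M [ 0.746  -0.3128  0.0464] gap 0.0272
```

Panel felt at pin x = −8.7 mm (−4.6 N), so the face is at about −5 mm and the ring centre at about −30 mm. I'll back off, lower to ring height and sweep.

```bash
cat > chk.py <<'E'
from h import *
import sys
pin();o=r.get_obs();sys.exit(int(abs(o["ft_force"][:2]@E)>2 or abs(o["torque"][2])>.35))
E
echo '[[[0.012,0,0,0,0,0],[0.022,0,0,0,0,0],[0.022,0,0.008,0,0,0],[0.022,0,0.015,0,0,0],[0.022,0,0.015,0,0,0]]]' | python3 steer.py >/dev/null
python3 chk.py && echo '[[[0,0.003,0,0,0,0],[0,0.006,0,0,0,0]]]' | python3 steer.py >/dev/null &&
python3 chk.py && echo '[[[0,0.003,0,0,0,0],[0,0.005,0,0,0,0]]]' | python3 steer.py >/dev/null &&
python3 chk.py && echo '[[[0,0.003,0,0,0,0],[0,0.005,0,0,0,0]]]' | python3 steer.py >/dev/null &&
python3 chk.py && echo '[[[0,0.003,0,0,0,0],[0,0.005,0,0,0,0]]]' | python3 steer.py >/dev/null &&
python3 chk.py
```

```text
t 11.65 pin riser x -0.0303 y -0.0547 lift 0.0133 F riser [0.34, -0.09, -2.45] M [ 0.0151 -0.0143  0.048 ] gap 0.027
t 11.90 pin riser x -0.0301 y -0.0476 lift 0.0144 F riser [-0.15, 0.58, -2.06] M [-0.017  -0.0097 -0.0667] gap 0.0268
t 12.15 pin riser x -0.0303 y -0.0426 lift 0.0144 F riser [0.37, 0.02, -2.34] M [-0.0091  0.0079  0.0132] gap 0.0272
t 12.40 pin riser x -0.0303 y -0.0378 lift 0.0143 F riser [0.25, 0.73, -2.36] M [ 0.0646 -0.0172 -0.0074] gap 0.0268
t 12.65 pin riser x -0.0303 y -0.0328 lift 0.0142 F riser [-0.08, -0.16, -2.47] M [ 0.0228 -0.0042  0.0035] gap 0.027
```

```bash
echo '[[[0,0.003,0,0,0,0],[0,0.005,0,0,0,0]]]' | python3 steer.py >/dev/null &&
python3 chk.py && echo '[[[0,0.003,0,0,0,0],[0,0.005,0,0,0,0]]]' | python3 steer.py >/dev/null &&
python3 chk.py && echo '[[[0,0.003,0,0,0,0],[0,0.005,0,0,0,0]]]' | python3 steer.py >/dev/null &&
python3 chk.py && echo '[[[0,0.003,0,0,0,0],[0,0.005,0,0,0,0]]]' | python3 steer.py >/dev/null &&
python3 chk.py && echo '[[[0,0.003,0,0,0,0],[0,0.005,0,0,0,0]]]' | python3 steer.py >/dev/null &&
python3 chk.py
```

```text
t 12.90 pin riser x -0.0303 y -0.0278 lift 0.0142 F riser [-0.74, -0.23, -2.62] M [0.0299 0.0077 0.0189] gap 0.027
t 13.15 pin riser x -0.0303 y -0.0228 lift 0.0142 F riser [-0.5, -0.24, -2.21] M [ 0.0755 -0.037   0.0012] gap 0.0269
t 13.40 pin riser x -0.0303 y -0.0178 lift 0.0142 F riser [0.33, 0.01, -1.82] M [ 0.0591 -0.0068  0.0176] gap 0.0272
t 13.65 pin riser x -0.0303 y -0.0128 lift 0.0142 F riser [-0.03, 0.34, -3.09] M [ 0.0846 -0.0251 -0.0153] gap 0.0272
t 13.90 pin riser x -0.0303 y -0.0078 lift 0.0142 F riser [-0.12, 0.09, -1.81] M [ 0.0257 -0.0232  0.0044] gap 0.0272
```

```bash
echo '[[[0,0.002,0,0,0,0],[0,0.004,0,0,0,0]]]' | python3 steer.py >/dev/null &&
python3 chk.py && echo '[[[0,0.002,0,0,0,0],[0,0.004,0,0,0,0]]]' | python3 steer.py >/dev/null &&
python3 chk.py && echo '[[[0,0.002,0,0,0,0],[0,0.004,0,0,0,0]]]' | python3 steer.py >/dev/null &&
python3 chk.py && echo '[[[0,0.002,0,0,0,0],[0,0.004,0,0,0,0]]]' | python3 steer.py >/dev/null &&
python3 chk.py
```

```text
t 14.15 pin riser x -0.0304 y -0.0040 lift 0.0142 F riser [-1.19, -0.73, -1.59] M [ 0.1231  0.2154 -0.1376] gap 0.0269
t 14.40 pin riser x -0.0305 y -0.0019 lift 0.0135 F riser [-0.25, -5.84, -0.49] M [ 0.2808  1.2228 -0.812 ] gap 0.0272
```

Ring felt: contact at pin y ≈ −4 mm, so the eye centre is at about +17 mm. I'll go over it and lower into the hole.

```bash
echo '[[[0,-0.005,0,0,0,0],[0,-0.005,-0.016,0,0,0],[0,0.006,-0.016,0,0,0],[0,0.0165,-0.016,0,0,0],[0,0.0165,-0.016,0,0,0]]]' | python3 steer.py >/dev/null
python3 chk.py && echo '[[[0,0,0.008,0,0,0],[0,0,0.015,0,0,0],[0,0,0.021,0,0,0],[0,0,0.021,0,0,0]]]' | python3 steer.py >/dev/null
python3 chk.py
```

```text
t 15.03 pin riser x -0.0302 y 0.0183 lift 0.0306 F riser [-0.35, 0.5, -1.7] M [ 0.0205 -0.0183 -0.0123] gap 0.0274
t 15.53 pin riser x -0.0304 y 0.0157 lift 0.0083 F riser [0.21, -0.12, -1.65] M [0.0598 0.0003 0.0402] gap 0.0272
```

```bash
echo '[[[0.005,0,0,0,0,0],[0.01,0,0,0,0,0],[0.015,0,0,0,0,0]]]' | python3 steer.py >/dev/null
python3 chk.py
echo '[[[0.005,0,0,0,0,0],[0.01,0,0,0,0,0],[0.015,0,0,0,0,0]]]' | python3 steer.py >/dev/null
python3 chk.py
```

```text
t 15.90 pin riser x -0.0452 y 0.0165 lift 0.0094 F riser [3.91, -0.23, -3.53] M [-0.6865  0.1937 -0.0106] gap 0.027
t 16.27 pin riser x -0.0606 y 0.0164 lift 0.0093 F riser [4.55, -0.76, -1.94] M [-0.7561  0.3075 -0.0604] gap 0.0272
```

```bash
echo '[[[0.012,0,0,0,0,0],[0.024,0,0,0,0,0],[0.036,0,0,0,0,0],[0.048,0,0,0,0,0],[0.06,0,0,0,0,0]]]' | python3 steer.py >/dev/null
python3 chk.py && echo '[[[0.01,0,0,0,0,0],[0.02,0,0,0,0,0],[0.03,0,0,0,0,0],[0.04,0,0,0,0,0],[0.045,0,0,0,0,0]]]' | python3 steer.py >/dev/null
python3 chk.py
```

```text
t 16.90 pin riser x -0.1212 y 0.0161 lift 0.0091 F riser [4.94, -1.66, -1.98] M [-0.8604  0.6585 -0.1895] gap 0.0275
t 17.52 pin riser x -0.1660 y 0.0158 lift 0.0089 F riser [4.3, -3.36, -0.79] M [-0.7797  0.8431 -0.3994] gap 0.0269
```

```bash
echo '[[[0.003,-0.0015,0,0,0,0],[0.006,-0.003,0,0,0,0],[0.009,-0.003,0,0,0,0]]]' | python3 steer.py >/dev/null
python3 chk.py && echo '[[[0.003,0,0,0,0,0],[0.006,0,0,0,0,0],[0.006,0,0,0,0,0]]]' | python3 steer.py >/dev/null
python3 chk.py && echo '[[[0.003,0,0,0,0,0],[0.006,0,0,0,0,0],[0.006,0,0,0,0,0]]]' | python3 steer.py >/dev/null
python3 chk.py
```

```text
t 17.90 pin riser x -0.1745 y 0.0142 lift 0.0095 F riser [4.58, 1.06, -3.53] M [-0.7923  0.0589  0.1175] gap 0.027
t 18.27 pin riser x -0.1807 y 0.0141 lift 0.0095 F riser [2.79, 1.5, -1.79] M [-0.5517 -0.1832  0.2077] gap 0.0268
t 18.65 pin riser x -0.1843 y 0.0136 lift 0.0087 F riser [14.29, 3.01, -6.86] M [-2.7488  0.0922  0.5397] gap 0.0271
```

```bash
echo '[[[0.002,0,0,0,0,0],[0.002,0,0,0,0,0]]]' | python3 steer.py >/dev/null
python3 chk.py
echo '[[[-0.006,0,0,0,0,0],[-0.011,0,0,0,0,0],[-0.011,0,0,0,0,0]]]' | python3 steer.py >/dev/null
python3 chk.py
```

```text
t 18.90 pin riser x -0.1852 y 0.0134 lift 0.0084 F riser [19.2, 4.64, -7.49] M [-3.6032  0.2389  0.6418] gap 0.0273
t 19.27 pin riser x -0.1776 y 0.0130 lift 0.0091 F riser [0.28, -0.15, -2.67] M [0.0456 0.0165 0.0079] gap 0.0271
```

The tray is at its firm stop (19 N with almost no motion). I'll back to the middle of the hole, unhook upward and retreat.

```bash
echo '[[[0,0,-0.012,0,0,0],[0,0,-0.024,0,0,0],[0,0,-0.034,0,0,0],[0,0,-0.034,0,0,0]]]' | python3 steer.py >/dev/null
python3 chk.py && echo '[[[0.03,0,0,0,0,0],[0.06,0,0,0,0,0],[0.09,0,0,0,0,0],[0.12,0,0,0,0,0],[0.12,0,0,0,0,0]]]' | python3 steer.py >/dev/null
python3 chk.py
python3 - <<'E'
from h import *
t=r.camera("top");s=r.camera("scene");w=r.camera("wrist")
cv2.imwrite("pics/b.png",np.hstack([cv2.resize(t[140:240,250:400],(450,300),interpolation=2),cv2.resize(s[90:200,260:380],(330,300),interpolation=2)]))
E
```

```text
t 19.77 pin riser x -0.1776 y 0.0143 lift 0.0448 F riser [-0.06, 0.12, -3.41] M [ 0.0317 -0.0258  0.0062] gap 0.0268
t 20.40 pin riser x -0.2990 y 0.0139 lift 0.0431 F riser [-0.19, 0.37, -1.8] M [ 0.0369 -0.0603 -0.0478] gap 0.027
```

View pics/b.png

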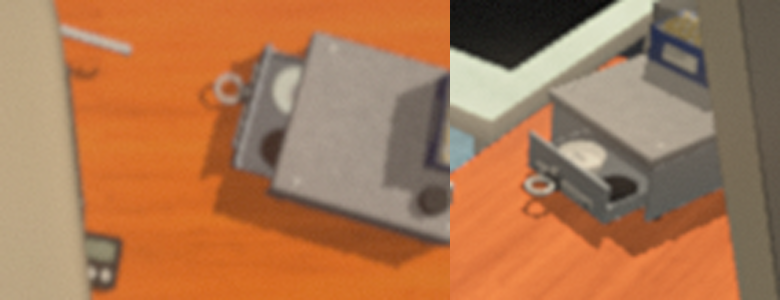

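The tray is out, with panel and ring in front of the ledge and the ring at top-view px (326,169). The hook is free at px (270–293,149–156). I'll stand it down here.

```bash
echo '[[[0,0,0.015,0,0,0],[0,0,0.03,0,0,0],[0,0,0.039,0,0,0],[0,0,0.041,0,0,0]]]' | python3 steer.py >/dev/null
python3 chk.py;echo '[[[0,0,0.0005,0,0,0],[0,0,0.001,0,0,0]]]' | python3 steer.py >/dev/null
python3 chk.py
```

```text
t 21.05 pin riser x -0.2969 y 0.0128 lift 0.0007 F riser [-0.15, -0.03, -2.64] M [ 0.0346 -0.0573 -0.0051] gap 0.0271
t 21.30 pin riser x -0.2975 y 0.0139 lift 0.0017 F riser [0.06, -0.39, -1.91] M [ 0.0368 -0.0058  0.0178] gap 0.0271
```

```bash
echo '[[[0,0,0.001,0,0,0],[0,0,0.002,0,0,0],[0,0,0.002,0,0,0]]]' | python3 steer.py >/dev/null
python3 chk.py;echo '[[[0,0,0.0005,0,0,0],[0,0,0.001,0,0,0]]]' | python3 steer.py >/dev/null
python3 chk.py
```

```text
t 21.68 pin riser x -0.2975 y 0.0137 lift -0.0004 F riser [-0.93, 0.03, -0.56] M [0.0392 0.0398 0.0431] gap 0.027
t 21.93 pin riser x -0.2975 y 0.0137 lift -0.0005 F riser [0.78, -3.31, 10.44] M [-0.0075  0.8148 -0.0118] gap 0.0271
```

Contact with the desk (10 N). I'll open, rise and check.

```bash
echo '[[[0,0,0,0,0,0],[0,0,0,0,0,0],[0,0,0,0,0,0]]]' | python3 steer.py 0.05 >/dev/null
python3 chk.py;echo '[[[0,0,-0.02,0,0,0],[0,0,-0.06,0,0,0],[0.0,0,-0.12,0,0,0],[0,0,-0.16,0,0,0],[0,0,-0.16,0,0,0]]]' | python3 steer.py >/dev/null
echo '[[[0,0,0,0,0,0],[0,0,0,0,0,0]]]' | python3 steer.py
python3 - <<'E'
from h import *
w=r.camera("wrist");t=r.camera("top")
cv2.imwrite("pics/c.png",np.hstack([cv2.resize(w,(400,300)),cv2.resize(t[130:250,130:430],(400,160),interpolation=2).repeat(1,0) if 0 else cv2.copyMakeBorder(cv2.resize(t[130:250,130:430],(400,160),interpolation=2),70,70,0,0,cv2.BORDER_CONSTANT)]))
E
```

```text
t 22.30 pin riser x -0.2973 y 0.0135 lift -0.0020 F riser [0.17, -0.49, -0.47] M [-0.0516  0.0471  0.0277] gap 0.05
t: 23.18
tool_pos: [0.5604, 0.0868, 0.3381]
ee_rot: [[0.306, 0.952, -0.004], [0.952, -0.306, -0.0], [-0.001, -0.004, -1.0]]
ft_force: [-0.5, 0.4, 0.4]
finger_gap: 0.05
finger_force: 0.0
```

View pics/c.png

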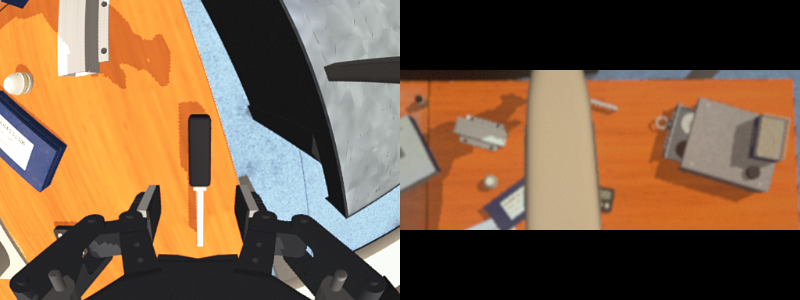

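The hook is upright, but the handle lies close to the desk's far edge. I'll work out the margin.

Run:
```python
from h import *
for uv in((234,141),(300,139),(300,140),(400,138.5)):print(uv,pl("top",uv,0)[:2])
S=512/400
print("wrist edge",[pl("wrist",(u*S,v*S),0)[:2] for u,v in((234,184),(208,114))])
B=[pl("wrist",(u*S,v*S),.036)[:2] for u,v in((189,116),(210,116),(188,186),(210,186))];print("handle top",B)
```

```text
(234, 141) [0.5856 0.1408]
(300, 139) [ 0.5908 -0.0882]
(300, 140) [ 0.5873 -0.0882]
(400, 138.5) [ 0.5899 -0.4343]
wrist edge [array([0.5904, 0.0094]), array([0.5839, 0.1173])]
handle top [array([0.5617, 0.1261]), array([0.5852, 0.1186]), array([0.5325, 0.0418]), array([0.5593, 0.0333])]
```

Only about 3 mm to the edge. I'll regrasp and set it 70 mm further in.

```bash
echo '[[[0,0,0.06,0,0,0],[0,0,0.12,0,0,0],[0,0,0.155,0,0,0],[0,0,0.158,0,0,0],[0,0,0.158,0,0,0]]]' | python3 steer.py >/dev/null
echo '[[[0,0,0,0,0,0],[0,0,0,0,0,0],[0,0,0,0,0,0],[0,0,0,0,0,0]]]' | python3 steer.py 0 >/dev/null
python3 chk.py;echo '[[[0,0,-0.02,0,0,0],[0,-0.03,-0.02,0,0,0],[0,-0.06,-0.02,0,0,0],[0,-0.07,-0.02,0,0,0],[0,-0.07,-0.02,0,0,0]]]' | python3 steer.py >/dev/null
python3 chk.py;echo '[[[0,0,0.012,0,0,0],[0,0,0.018,0,0,0],[0,0,0.018,0,0,0]]]' | python3 steer.py >/dev/null
python3 chk.py
```

```text
t 24.40 pin riser x -0.2979 y 0.0148 lift 0.0025 F riser [-0.42, -0.77, 8.19] M [0.0776 0.176  0.0065] gap 0.027
t 25.02 pin riser x -0.2974 y -0.0566 lift 0.0203 F riser [0.41, 0.3, -2.31] M [ 0.0509 -0.0398  0.0267] gap 0.027
t 25.40 pin riser x -0.2974 y -0.0556 lift 0.0025 F riser [0.83, -1.81, 5.52] M [-0.093   0.3862  0.0418] gap 0.027
```

```bash
echo '[[[0,0,0.0005,0,0,0],[0,0,0.0005,0,0,0]]]' | python3 steer.py >/dev/null
python3 chk.py;echo '[[[0,0,0,0,0,0],[0,0,0,0,0,0],[0,0,0,0,0,0]]]' | python3 steer.py 0.05 >/dev/null
echo '[[[0,0,-0.02,0,0,0],[0,0,-0.06,0,0,0],[0.0,0,-0.12,0,0,0],[0,0,-0.16,0,0,0],[0,0,-0.16,0,0,0]]]' | python3 steer.py >/dev/null
echo '[[[0,0,0,0,0,0],[0,0,0,0,0,0]]]' | python3 steer.py
python3 - <<'E'
from h import *
w=r.camera("wrist");t=r.camera("top")
a=cv2.resize(t[130:250,130:430],(400,160),interpolation=2)
cv2.imwrite("pics/d.png",np.hstack([cv2.resize(w,(400,300)),cv2.copyMakeBorder(a,70,70,0,0,cv2.BORDER_CONSTANT)]))
E
```

```text
t 25.65 pin riser x -0.2974 y -0.0556 lift 0.0025 F riser [2.69, -4.12, 9.33] M [-0.0567  0.6926 -0.0083] gap 0.0273
t: 26.9
tool_pos: [0.4937, 0.1082, 0.3417]
ee_rot: [[0.306, 0.952, -0.004], [0.952, -0.306, -0.0], [-0.001, -0.004, -1.0]]
ft_force: [-0.9, 0.3, -0.2]
finger_gap: 0.0502
finger_force: 0.0
```

View pics/d.png

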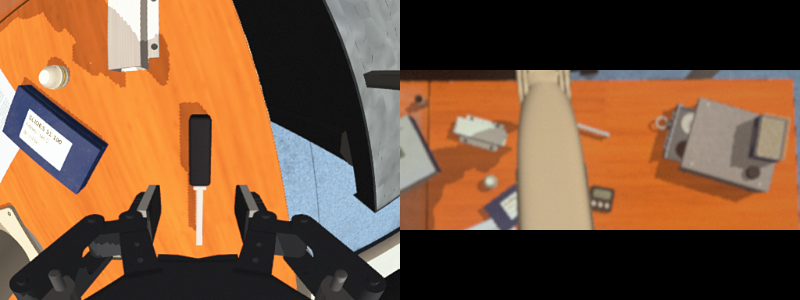

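The hook stands upright around (200,180) in the left picture, well clear of the desk edge, the sleeve and the tray. The tray is out, and the vial and objective are where they started. I'm handing in.

```bash
python3 -c "
from bench import r
print(r.finish_job())"
```

```text
the job is handed in; nothing more can be done
None
```

The tray is drawn out to its firm stop, and the pull hook stands upright on the desk, clear of the tray and out of its sleeve, with the vial and objective untouched; I handed the job in at about 27 s of the 62 s allowed.

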